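Press the grinder bushing home

TASK

Take the brass bushing that has a shoulder (not the plain sleeve), start its narrower chamfered foot in the bore of the grinder bearing housing and press it straight down against the spring leaves until its shoulder is fully home on the floor of the counterbore, then let go. The housing floats on rubber mounts and sinks while you press: press by feel, firmly but always well under 25 N, so that the mounts are never squashed. Leave the plain sleeve, the timer and the milk pitcher alone.

Things in the scene. Friction and masses are not known exactly. Their poses are not given: they have to be found in the camera images.
- bushing: Loose brass flanged bushing, 0.12 kg, 54 mm tall, upright on the worktop. Origin: centre of its underside, z up. Shank 30 mm diameter from z 0 to 26 mm, its foot chamfered from 22 mm diameter over the lowest 6 mm; shoulder 44 mm diameter, z 26 to 32; hub to grip 32 mm diameter, z 32 to 54, with a 16 mm blind hole in its top. Round: any yaw. The hub may slip some mm in the fingers while pressing.
- shoulder (a point): Point on the bushing's axis at the underside of its shoulder, 26 mm above its origin; lies on bore_seat when the bushing is home.
- stand: Dark round foot, 110 mm wide, fixed to the worktop; origin under its centre, on the bore axis. On it floats the grinder bearing housing: a grey painted ring 92 mm in diameter (112 mm over three bolt ears), 38 mm high, its top 62 mm above the worktop. In its top a counterbore 49 mm wide, 6 mm deep; below that a through bore 32 mm wide, 32 mm long.
- bore_seat (a point): Centre of the counterbore's floor, on the bore axis, z up; moves with the housing; 56 mm above the worktop unloaded. Four spring leaves stand 1.5 mm into the shank's path 6 to 18 mm below it; passing them takes roughly 9 to 17 N, unknown beforehand; they then hold the shank. At home the shoulder's top is level with the housing's top and only the hub, 22 mm, stands out.
- housing (a joint): How far the housing has sunk on its mounts, m: 0 unloaded, 0.012 at the stop; about 1 mm per 2.6 N of push, springing back when let go. It sinks several mm while the bushing is pressed, so the home height above the worktop is not fixed. Once the shoulder is home the force climbs steadily. More than 9.5 mm (about 25 N) squashes the mounts: failure.
- old_sleeve: The old plain brass sleeve, a cylinder 32 mm in diameter and 54 mm tall without a shoulder, upright on the worktop, loose; to be left alone. Origin: centre of its underside. It and the bushing may stand in either place, left or right of the housing.
- bar_timer: Small white timer, 62x62x22 mm, loose, to be left alone. Origin: centre of its underside.
- pitcher_steel: Steel milk pitcher, 76x115x96 mm, loose, to be left alone. Origin: centre of its underside.
Mind the look-alikes: they are no part of the job. Leave any turquoise look-alike of the bushing alone.

How it is judged:
By the outcome, as a careful person would: the job done as asked, in the order asked, and still so for the second after the job is handed in, with the robot touching nothing.
It also fails if it takes over 51 s, if anything falls off the work surface, if the arm or the gripper's body presses on something with over 40 N, if the wrist force passes 120 N, or if a joint passes its speed limit or range.

ROBOT

A 6-joint arm with a two-finger parallel gripper is mounted at the origin on a cart in front of the work surface, level with it; the furniture and walls round the work are solid. World frame = base frame: x ahead of the robot, y to its left, z up, the work surface at z = 0. Lengths are in m, angles in rad, forces in N, time in s.
With the tool pointing down it reaches from about 0.25 to 0.775 m from the base axis. Payload 4 kg.
Tool frame: the origin (TCP) lies midway between the tips of the shut fingers; the grasp point (between the pads) lies 19 mm behind it (manip.pinch_z is the distance from the TCP to the grasp point, in m); z points along the fingers, y is the line along which they close (so a half turn about z gives the same grasp; the last joint's range is limited). The gripper opens to 85 mm and grips with 20 to 120 N. Pads are 22 mm wide; open, the fingers measure 114 mm over their backs; the gripper's body (76 mm by 85 mm) begins 54 mm behind the grasp point. The pads swing forward as they close: fully open they stand 13 mm farther back than shut.
Start: joints at [1.177, 0.087, 1.371, -0, 1.684, -0.103], TCP at [0.158, 0.527, 0.231] pointing down, gripper open.
Joint ranges: [-3.1, 3.1], [-0.76, 2.03], [0.27, 2.55], [-1.08, 4.22], [0.17, 2.65], [-2.57, 2.57]. Speed limits (rad/s): [2.79, 2.79, 3.14, 3.14, 3.14, 3.14].

INTERFACE

Orientations are given as a rotation vector (axis times angle).
In Python, from workcell import manip gives the robot as it stands.
- The arm moves only by the tool play_rows, never from a script. Its argument "motion" is a list of rows, each an object with "travel": the shift along the world's x, y, z in m, a list of three; "yaw": the turn about the world's z in rad. A call has 1 to 10 rows; each row shifts and turns the commanded pose from where the row before left it; what a row does not reach is not made up. A row lasts 1/12 s, in which the tool goes at most 41.7 mm and 7.16 degrees, less where a joint would pass 70% of its speed; a pose out of reach is approached as far as the arm can. A call with a gripper value outside its range is refused whole. "gripper" is the closure, from -1 (fully open) to 1 (shut), set as the call begins (left out, the last holds). The fingers move at their own pace and stop on an object; "force" is the grip in N (left out, the last holds). Time passes only in rows, so rows that do not move let the fingers close. It gives the time, the measured TCP pose, the force, the opening and the grip force at its end, in the units of the state.
- manip.observe(): the state, without advancing time (a new reading comes with each control period).
- manip.grab_frame(name): name is "scene" or "side" or "wrist"; returns the picture (420x560x3 uint8, blue, green, red); there is no depth.
- manip.get_calibration(name): a dict with "fov_y" (degrees; the focal length in pixels is half the picture's height over the tangent of half this angle, whatever the lens; pixels are square), "cx", "cy" (the principal point, pixels), "R" (3x3) and "t" (3): a world point X has camera coordinates R X + t; the wrist camera has in their place "T_tool_cam" (4x4, takes a point from camera to tool coordinates, whose origin is the TCP and whose axes are the flange's). Camera axes: x right, y down, z forward; pixel columns grow to the right and rows downward; lengths in m; the calibration is good to about 2 mm. A picture is of the moment at which its call begins: read the wrist's pose just before it. get_calibration takes no time and is no camera call.
- manip.finish_job(): hands the job in; it is judged then, once.
The state is a dict: "t": time; "joint_pos": joint angles; "qd": joint speeds; "effort": joint torques, N m; "tool_pos": TCP position; "ee_rot": TCP orientation; "wrist_force": force on the tool from outside, world axes, zero at the start; "ft_torque": the same for the moment, N m; "gripper_width": finger opening in m; "grip_force": force on a finger pad.
Only numpy, scipy, OpenCV 4.12 (cv2) and the standard library are available. Lean on these libraries where they do the work, as an engineer would, in place of code of your own. Each camera call takes 0.05 s, during which the arm holds its last target. There are 200 camera calls.

## Working session

There is one attempt and no reset: what is moved stays moved. The work goes in short steps, Python scripts to look and compute and a tool call to move; the robot and the scene stay as the last step left them, time stands still between calls to the robot, and variables do not carry over. Pictures are saved under pics/ and viewed, at most 10 in all, crops included, and the job is handed in when it is done.

Besides the shell and the picture viewer there is one more tool, called after "Emit:" by a JSON object that holds its "api" and its "payload". play_rows: Moves the arm, as the interface text tells. Its arguments: {"type":"object","properties":{"motion":{"type":"array","items":{"type":"object","properties":{"travel":{"type":"array","items":{"type":"number"}},"yaw":{"type":"number"}}}},"gripper":{"type":"number"},"force":{"type":"number"}},"required":["motion"]}

```bash
mkdir -p pics
cat > h.py <<'E'
from workcell import manip
import numpy as np, cv2
from scipy.spatial.transform import Rotation as Ro
def cal(n, st=None):
    c=manip.get_calibration(n); f=210/np.tan(np.radians(c["fov_y"])/2)
    if "R" in c: R=np.array(c["R"]); t=np.array(c["t"])
    else:
        T=np.eye(4); T[:3,:3]=Ro.from_rotvec(st["ee_rot"]).as_matrix(); T[:3,3]=st["tool_pos"]
        M=np.linalg.inv(T@np.array(c["T_tool_cam"])); R=M[:3,:3]; t=M[:3,3]
    return f,c["cx"],c["cy"],R,t
def proj(k,X):
    f,cx,cy,R,t=k; p=R@np.array(X)+t; return f*p[0]/p[2]+cx, f*p[1]/p[2]+cy
def ray(k,u,v,z):
    f,cx,cy,R,t=k; d=R.T@np.array([(u-cx)/f,(v-cy)/f,1]); o=-R.T@t
    return o+d*(z-o[2])/d[2]
E
python3 - <<'E'
from h import *
for n in("scene","side"):
    cv2.imwrite(f"pics/{n}0.png",manip.grab_frame(n)); print(n,manip.get_calibration(n))
st=manip.observe();print(st)
cv2.imwrite("pics/w0.png",manip.grab_frame("wrist")); print(manip.get_calibration("wrist"))
a=[cv2.imread(f"pics/{n}0.png") for n in("scene","side")]
E
```

```text
scene {'fov_y': 52.674548589109435, 'cx': 279.9109180036352, 'cy': 207.89446515125584, 'R': array([[-0.82666242, -0.56269542, -0.0017611 ],
       [-0.43773661,  0.64504427, -0.6263422 ],
       [ 0.35357587, -0.51700267, -0.77954624]]), 't': array([0.46345767, 0.32284606, 0.83143092])}
side {'fov_y': 50.387521237988686, 'cx': 274.7391326710577, 'cy': 207.94503959195, 'R': array([[ 0.31791409, -0.94801611,  0.0140029 ],
       [-0.80208047, -0.27679174, -0.52920058],
       [ 0.50556656,  0.15700887, -0.8483812 ]]), 't': array([-0.24003508,  0.53015816,  0.73728499])}
{'t': 0.1, 'joint_pos': array([ 1.17692280e+00,  8.78990523e-02,  1.37212539e+00, -5.96122073e-06,
        1.68362414e+00, -1.03083517e-01]), 'qd': array([ 0.00083363, -0.00073764, -0.0030691 ,  0.00025021,  0.00142834,
       -0.00120901]), 'effort': array([ 1.50336058e-03, -3.53014648e+01, -3.14218283e+01, -1.64107241e-04,
        7.95948756e-03, -3.20932891e-06]), 'tool_pos': array([0.15750982, 0.52648259, 0.23023508]), 'ee_rot': array([-0.45509263, -3.10794864,  0.00313206]), 'wrist_force': array([ 0.34485857, -0.35721303, -0.37224896]), 'ft_torque': array([ 0.03454222, -0.04987451, -0.06548754]), 'grip_force': 0.0, 'gripper_width': 0.08538693183123987}
{'fov_y': 69.06285261991047, 'cx': 282.4269497365068, 'cy': 207.77715927939312, 'T_tool_cam': array([[ 6.56818191e-04, -9.44768678e-01, -3.27737264e-01,
         8.41157531e-02],
       [ 9.99999784e-01,  6.23888289e-04,  2.05615727e-04,
        -1.55107263e-04],
       [ 1.02121422e-05, -3.27737328e-01,  9.44768884e-01,
        -1.42293691e-01],
       [ 0.00000000e+00,  0.00000000e+00,  0.00000000e+00,
         1.00000000e+00]])}
```

View pics/scene0.png

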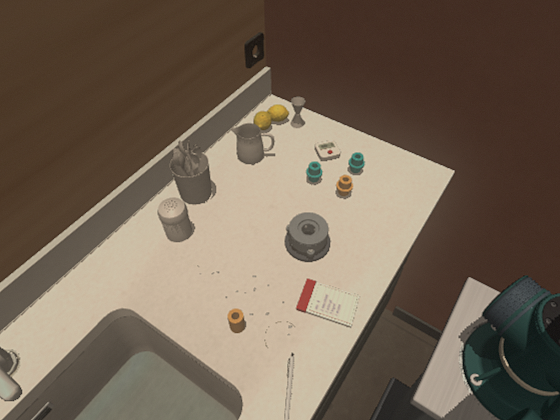

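View pics/side0.png

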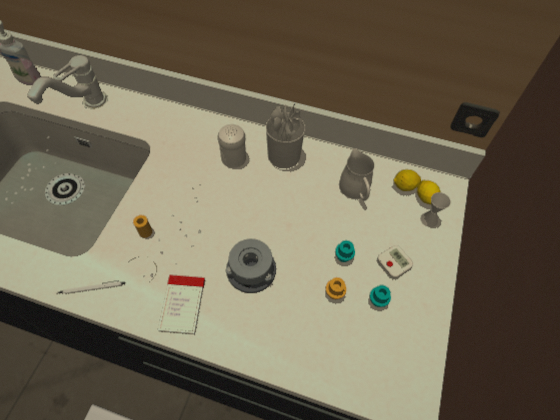

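The orange shouldered bushing is at scene (345,184) / side (337,288), with turquoise look-alikes at scene (314,172) and (357,161). The housing is at scene (308,232) / side (251,258), and the plain sleeve is at scene (236,320).

```bash
cat > loc.py <<'E'
from h import *
from scipy.optimize import least_squares
a=np.linspace(0,2*np.pi,40)
PROF=[(.011,0),(.015,.006),(.015,.026),(.022,.026),(.022,.032),(.016,.032),(.016,.054)]
def sil(k,x,y,shape=(420,560),S=8):
    m=np.zeros((shape[0]*4,shape[1]*4),np.uint8)
    for (r1,z1),(r2,z2) in zip(PROF,PROF[1:]):
        P=np.array([proj(k,(x+r*np.cos(q),y+r*np.sin(q),z)) for r,z in((r1,z1),(r2,z2)) for q in a])
        cv2.fillConvexPoly(m,cv2.convexHull(((P+.5)*4).astype(np.int32)),1)
    M=cv2.moments(m,True); return np.array([M["m10"],M["m01"]])/M["m00"]/4-.5, M["m00"]/16
def blob(img,lo,hi,near):
    m=cv2.inRange(cv2.cvtColor(img,cv2.COLOR_BGR2HSV),lo,hi)
    m=cv2.morphologyEx(m,cv2.MORPH_CLOSE,np.ones((3,3)))
    n,l,s,c=cv2.connectedComponentsWithStats(m)
    i=1+min(range(n-1),key=lambda i:np.hypot(*(c[i+1]-near)) if s[i+1,4]>40 else 1e9); return c[i],s[i]
E
python3 - <<'E'
from loc import *
I={n:cv2.imread(f"pics/{n}0.png") for n in("scene","side")}; K={n:cal(n) for n in I}
OR=((8,110,50),(25,255,255)); TU=((80,80,30),(100,255,255))
for nm,col,near in(("bush",OR,{"scene":(345,184),"side":(337,288)}),("tq1",TU,{"scene":(314,172),"side":(346,250)}),("tq2",TU,{"scene":(357,161),"side":(381,296)}),("sleeve",OR,{"scene":(236,320),"side":(143,226)})):
    c={n:blob(I[n],*col,near[n]) for n in I}
    for use in(("scene",),("side",),("scene","side")):
        x0=ray(K["scene"],*near["scene"],.03)[:2]
        r=least_squares(lambda p:np.concatenate([sil(K[n],*p)[0]-c[n][0] for n in use]),x0,diff_step=1e-2)
        print(nm,use,r.x.round(4),r.fun.round(2),[(int(c[n][1][4]),int(sil(K[n],*r.x)[1])) for n in use])
print("housing",ray(K["scene"],307,229,.059),ray(K["side"],251,257,.059))
print("timer",ray(K["scene"],327,150,.02),ray(K["side"],396,261,.02))
st=manip.observe();print(proj(cal("wrist",st),(.4,.1,.03)))
v=[cv2.resize(I["scene"][140:260,260:380],None,fx=3.3,fy=3.3,interpolation=2),cv2.resize(I["side"][210:330,200:320],None,fx=3.3,fy=3.3,interpolation=2)]
cv2.imwrite("pics/crop.png",np.hstack(v))
E
```

```text
bush ('scene',) [ 0.5074 -0.2197] [0. 0.] [(244, 283)]
bush ('side',) [ 0.5061 -0.2175] [-0.01  0.01] [(350, 381)]
bush ('scene', 'side') [ 0.5066 -0.218 ] [-0.03  0.52  0.29 -0.07] [(244, 283), (350, 380)]
tq1 ('scene',) [ 0.6005 -0.2218] [ 0. -0.] [(112, 268)]
tq1 ('side',) [ 0.5967 -0.2151] [ 0.   -0.01] [(312, 357)]
tq1 ('scene', 'side') [ 0.5979 -0.2169] [-0.13  1.51  0.93 -0.18] [(112, 269), (312, 357)]
tq2 ('scene',) [ 0.5236 -0.3178] [ 0.   -0.01] [(108, 265)]
tq2 ('side',) [ 0.5197 -0.309 ] [-0.01  0.  ] [(356, 401)]
tq2 ('scene', 'side') [ 0.5208 -0.3109] [-0.26  1.91  1.   -0.23] [(108, 264), (356, 400)]
sleeve ('scene',) [0.512  0.2326] [0.01 0.  ] [(280, 407)]
sleeve ('side',) [0.51   0.2325] [-0.  0.] [(292, 363)]
sleeve ('scene', 'side') [0.5111 0.2327] [ 0.31  0.27  0.13 -0.43] [(280, 407), (292, 362)]
housing [ 0.50305995 -0.02647246  0.059     ] [ 0.50421171 -0.03066034  0.059     ]
timer [ 0.61543344 -0.31673957  0.02      ] [ 0.61551139 -0.32732941  0.02      ]
(np.float64(61.4161077650092), np.float64(404.57616518302336))
```

View pics/crop.png

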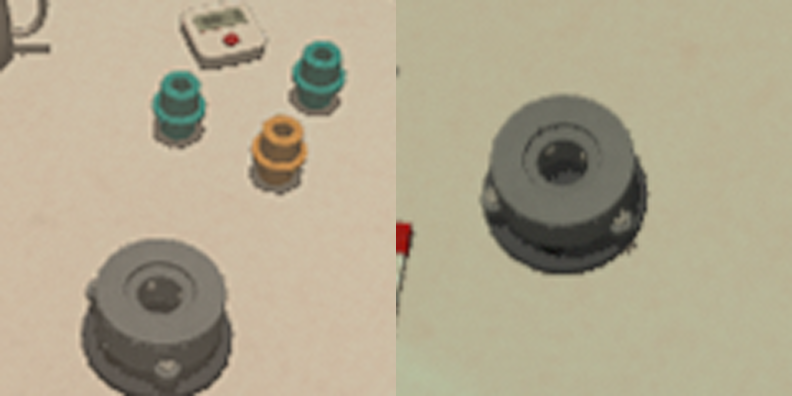

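The crop confirms the bushing's shape. The bore opening shows at crop (160,292) in the scene half and (562,160) in the side half. Next I'll move above the housing with the closing line turned to 45°, so the fingers stay clear of both look-alikes.

Emit:
{"api": "play_rows", "payload": {"motion": [{"travel": [0.0173, -0.0278, 0], "yaw": -0.0245}, {"travel": [0.0173, -0.0278, 0], "yaw": -0.0245}, {"travel": [0.0173, -0.0278, 0], "yaw": -0.0245}, {"travel": [0.0173, -0.0278, 0], "yaw": -0.0245}, {"travel": [0.0173, -0.0278, 0], "yaw": -0.0245}, {"travel": [0.0173, -0.0278, 0], "yaw": -0.0245}, {"travel": [0.0173, -0.0278, 0], "yaw": -0.0245}, {"travel": [0.0173, -0.0278, 0], "yaw": -0.0245}, {"travel": [0.0173, -0.0278, 0], "yaw": -0.0245}, {"travel": [0.0173, -0.0278, 0], "yaw": -0.0245}]}}

```text
t: 0.98
tool_pos: [0.331, 0.2474, 0.2311]
ee_rot: [-0.833, -3.029, -0.0]
wrist_force: [0.2, 1.4, 1.2]
gripper_width: 0.0852
grip_force: 0.0
```

Emit:
{"api": "play_rows", "payload": {"motion": [{"travel": [0.0173, -0.0278, 0], "yaw": -0.0245}, {"travel": [0.0173, -0.0278, 0], "yaw": -0.0245}, {"travel": [0.0173, -0.0278, 0], "yaw": -0.0245}, {"travel": [0.0173, -0.0278, 0], "yaw": -0.0245}, {"travel": [0.0173, -0.0278, 0], "yaw": -0.0245}, {"travel": [0.0173, -0.0278, 0], "yaw": -0.0245}, {"travel": [0.0173, -0.0278, 0], "yaw": -0.0245}, {"travel": [0.0173, -0.0278, 0], "yaw": -0.0245}, {"travel": [0.0173, -0.0278, 0], "yaw": -0.0245}, {"travel": [0.0173, -0.0278, 0], "yaw": -0.0245}]}}

```text
t: 1.82
tool_pos: [0.5041, -0.0306, 0.2309]
ee_rot: [-1.198, -2.904, -0.0]
wrist_force: [0.6, -0.8, -1.0]
gripper_width: 0.0855
grip_force: 0.0
```

Emit:
{"api": "play_rows", "payload": {"motion": [{"travel": [0, 0, 0]}, {"travel": [0, 0, 0]}, {"travel": [0, 0, 0]}]}}

```text
schema error: expected keys travel, yaw
```

Run:
```python
from h import *
st=manip.observe(); im=manip.grab_frame("wrist"); cv2.imwrite("pics/w1.png",im); np.save("pics/st1.npy",st,allow_pickle=True)
print(st["t"],st["tool_pos"],st["ee_rot"],st["wrist_force"],st["joint_pos"]); k=cal("wrist",st)
print(proj(k,(.5035,-.028,.062)),proj(k,(.507,-.218,.03)))
```

```text
1.8167 [ 0.5040984  -0.03063358  0.23094653] [-1.19761129e+00 -2.90373378e+00 -1.86623276e-04] [ 0.63847908 -0.84897754 -1.04316273] [-1.73159953e-01 -1.28435526e-02  1.47480629e+00  2.43539611e-04
  1.68017324e+00 -9.61563904e-01]
(np.float64(283.6366770506402), np.float64(184.3865074039528)) (np.float64(181.24993467658834), np.float64(280.1739729327175))
```

View pics/w1.png

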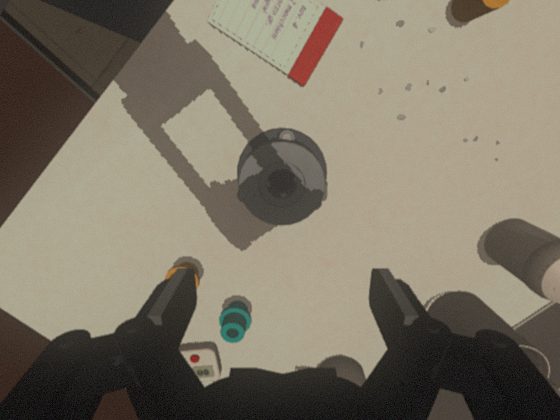

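The wrist view shows the housing with its counterbore centred near (282,181), the bushing partly behind the left finger at (185,275), and a look-alike at (235,322). I'll fit the housing's circles by gradient.

```bash
cat > hs.py <<'E'
from h import *
from scipy.ndimage import map_coordinates
from scipy.optimize import minimize
q=np.linspace(0,2*np.pi,180,endpoint=False)
def score(im,k,x,y,circ,dr=.0012):
    g=cv2.GaussianBlur(cv2.cvtColor(im,cv2.COLOR_BGR2GRAY),(0,0),.7).astype(float); s=0
    for r,z in circ:
        v=[]
        for d in(-dr,dr):
            P=np.array([proj(k,(x+(r+d)*np.cos(t),y+(r+d)*np.sin(t),z)) for t in q])
            v.append(map_coordinates(g,[P[:,1],P[:,0]],order=1))
        D=v[1]-v[0]; s+=np.mean(np.clip(D,-25,25)) 
    return s
def fit(im,k,x0,circ,rng=.008,dr=.0012):
    G=[(score(im,k,x0[0]+a,x0[1]+b,circ,dr),a,b) for a in np.arange(-rng,rng+.0001,.001) for b in np.arange(-rng,rng+.0001,.001)]
    s,a,b=max(G); top=np.array(sorted(G,reverse=True)[:6]); w=top[:,0]-top[-1,0]+1e-6
    return np.array(x0)+np.array([a,b]), s, np.array(x0)+(top[:,1:]*w[:,None]).sum(0)/w.sum()
E
python3 - <<'E'
from hs import *
st=np.load("pics/st1.npy",allow_pickle=True).item()
for n,f,k in(("wrist","w1",cal("wrist",st)),("scene","scene0",cal("scene")),("side","side0",cal("side"))):
    im=cv2.imread(f"pics/{f}.png")
    for c in([(.016,.056)],[(.0245,.062)],[(.046,.062)],[(.016,.056),(.0245,.062)]):
        print(n,c,*[np.round(v,4) for v in fit(im,k,(.5035,-.028),c)])
E
```

```text
wrist [(0.016, 0.056)] [ 0.5025 -0.03  ] 7.1997 [ 0.5029 -0.0291]
wrist [(0.0245, 0.062)] [ 0.4995 -0.034 ] 5.6227 [ 0.5002 -0.0344]
wrist [(0.046, 0.062)] [ 0.5005 -0.028 ] 11.442 [ 0.5007 -0.0283]
wrist [(0.016, 0.056), (0.0245, 0.062)] [ 0.5025 -0.029 ] 11.0064 [ 0.5027 -0.0293]
scene [(0.016, 0.056)] [ 0.5025 -0.03  ] 16.8165 [ 0.5025 -0.03  ]
scene [(0.0245, 0.062)] [ 0.5035 -0.033 ] 7.7832 [ 0.5037 -0.033 ]
scene [(0.046, 0.062)] [ 0.5015 -0.028 ] 7.4947 [ 0.5015 -0.0279]
scene [(0.016, 0.056), (0.0245, 0.062)] [ 0.5025 -0.031 ] 22.7 [ 0.5029 -0.0308]
side [(0.016, 0.056)] [ 0.5015 -0.029 ] 20.024 [ 0.5012 -0.0294]
side [(0.0245, 0.062)] [ 0.5065 -0.028 ] 6.8027 [ 0.507  -0.0279]
side [(0.046, 0.062)] [ 0.4975 -0.031 ] 6.8232 [ 0.4978 -0.0314]
side [(0.016, 0.056), (0.0245, 0.062)] [ 0.5015 -0.029 ] 24.9903 [ 0.5019 -0.0289]
```

Emit:
{"api": "play_rows", "payload": {"motion": [{"travel": [0.0005, -0.0312, 0], "yaw": 0}, {"travel": [0.0005, -0.0312, 0], "yaw": 0}, {"travel": [0.0005, -0.0312, 0], "yaw": 0}, {"travel": [0.0005, -0.0312, 0], "yaw": 0}, {"travel": [0.0005, -0.0312, -0.01], "yaw": 0}, {"travel": [0.0005, -0.0312, -0.02], "yaw": 0}, {"travel": [0, 0, -0.02], "yaw": 0}, {"travel": [0, 0, 0], "yaw": 0}, {"travel": [0, 0, 0], "yaw": 0}]}}

```text
t: 2.62
tool_pos: [0.5057, -0.2156, 0.1796]
ee_rot: [-1.195, -2.901, -0.002]
wrist_force: [-0.2, -0.1, 0.7]
gripper_width: 0.0853
grip_force: 0.0
```

Run:
```python
from loc import *
from hs import fit
st=manip.observe(); im=manip.grab_frame("wrist"); cv2.imwrite("pics/w2.png",im)
print(st["t"],st["tool_pos"],Ro.from_rotvec(st["ee_rot"]).as_matrix().round(3).tolist(),st["wrist_force"]); k=cal("wrist",st)
print(proj(k,(.507,-.218,.03)))
c,s=blob(im,(8,90,30),(25,255,255),proj(k,(.507,-.218,.03)))
r=least_squares(lambda p:sil(k,*p)[0]-c,(.507,-.218),diff_step=1e-2); print("sil",c,s,r.x.round(4),sil(k,*r.x)[1])
x=r.x.round(4)
for C in([(.008,.054)],[(.016,.054)],[(.022,.032)]): print(C,*[np.round(v,4) for v in fit(im,k,x,C,.006,.001)])
```

```text
2.6167 [ 0.50567031 -0.2156351   0.17961404] [[-0.71, 0.704, -0.004], [0.704, 0.71, 0.003], [0.004, -0.001, -1.0]] [-0.15854261 -0.0648834   0.71083594]
(np.float64(281.6151687299639), np.float64(194.6454768635168))
sil [282.04163913 195.36219432] [ 260  174   45   45 1513] [ 0.5079 -0.2182] 1590.625
[(0.008, 0.054)] [ 0.5069 -0.2172] 5.6383 [ 0.5094 -0.2202]
[(0.016, 0.054)] [ 0.5039 -0.2152] 3.9495 [ 0.5037 -0.2157]
[(0.022, 0.032)] [ 0.5069 -0.2172] 10.5186 [ 0.5069 -0.2171]
```

View pics/w2.png

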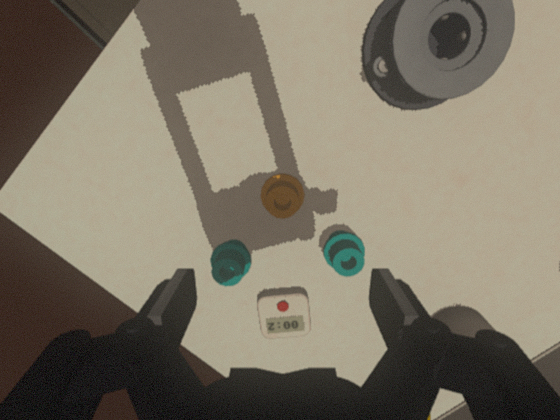

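The bushing sits between the open fingers at (282,195), with clear space along the closing line. The look-alikes at (231,262) and (345,252) are out of the way, so I'll descend and grip the upper hub.

Emit:
{"api": "play_rows", "payload": {"motion": [{"travel": [0.0003, -0.0005, -0.02], "yaw": 0}, {"travel": [0.0003, -0.0005, -0.025], "yaw": 0}, {"travel": [0.0003, -0.0005, -0.025], "yaw": 0}, {"travel": [0.0003, -0.0005, -0.025], "yaw": 0}, {"travel": [0, 0, -0.02], "yaw": 0}, {"travel": [0, 0, -0.015], "yaw": 0}, {"travel": [0, 0, -0.0125], "yaw": 0}, {"travel": [0, 0, 0], "yaw": 0}, {"travel": [0, 0, 0], "yaw": 0}, {"travel": [0, 0, 0], "yaw": 0}]}}

```text
t: 3.5
tool_pos: [0.5093, -0.2185, 0.0408]
ee_rot: [1.193, 2.902, -0.0]
wrist_force: [0.9, -0.9, -0.3]
gripper_width: 0.0853
grip_force: 0.0
```

Run:
```python
from loc import *
st=manip.observe(); im=manip.grab_frame("wrist"); cv2.imwrite("pics/w3.png",im); k=cal("wrist",st)
print(st["t"],st["tool_pos"],st["wrist_force"])
c,s=blob(im,(8,90,30),(25,255,255),proj(k,(.507,-.218,.04)))
r=least_squares(lambda p:sil(k,*p)[0]-c,(.507,-.218),diff_step=1e-2); print("sil",c,s,r.x.round(4),sil(k,*r.x)[1])
```

```text
3.5 [ 0.50926326 -0.21851025  0.04083518] [ 0.94456007 -0.85280783 -0.3169998 ]
sil [280.6361106  261.61217294] [ 242  218   79   90 5389] [ 0.5074 -0.2179] 5612.9375
```

View pics/w3.png

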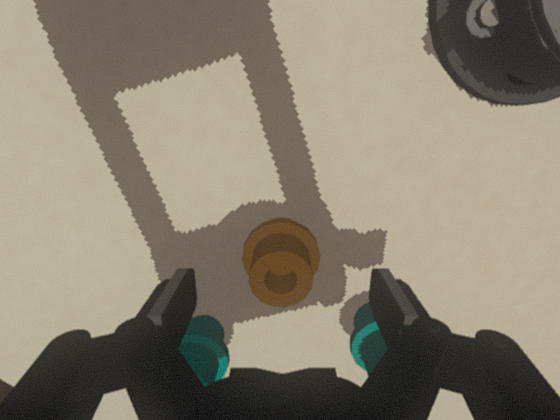

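The hub is centred between the pads at (281,265) and the look-alikes are clear behind them. I'll nudge and close.

Emit:
{"api": "play_rows", "payload": {"motion": [{"travel": [-0.0013, 0.001, -0.003], "yaw": 0}, {"travel": [0, 0, 0], "yaw": 0}, {"travel": [0, 0, 0], "yaw": 0}]}}

```text
t: 3.8
tool_pos: [0.5067, -0.2173, 0.0362]
ee_rot: [1.195, 2.905, -0.0]
wrist_force: [-0.3, -0.4, 0.3]
gripper_width: 0.0851
grip_force: 0.0
```

Emit:
{"api": "play_rows", "payload": {"motion": [{"travel": [0, 0, 0], "yaw": 0}, {"travel": [0, 0, 0], "yaw": 0}, {"travel": [0, 0, 0], "yaw": 0}, {"travel": [0, 0, 0], "yaw": 0}, {"travel": [0, 0, 0], "yaw": 0}, {"travel": [0, 0, 0], "yaw": 0}, {"travel": [0, 0, 0], "yaw": 0}, {"travel": [0, 0, 0], "yaw": 0}, {"travel": [0, 0, 0], "yaw": 0}, {"travel": [0, 0, 0], "yaw": 0}], "gripper": 1, "force": 90}}

```text
t: 4.63
tool_pos: [0.507, -0.2175, 0.0363]
ee_rot: [1.195, 2.904, -0.0]
wrist_force: [0.3, -0.8, 4.2]
gripper_width: 0.0289
grip_force: 89.3
```

Emit:
{"api": "play_rows", "payload": {"motion": [{"travel": [0, 0, 0.01], "yaw": 0}, {"travel": [0, 0, 0.02], "yaw": 0}, {"travel": [0, 0, 0.025], "yaw": 0}, {"travel": [0, 0, 0.025], "yaw": 0}, {"travel": [0, 0, 0.01], "yaw": 0}, {"travel": [0, 0.015, 0], "yaw": 0}, {"travel": [-0.001, 0.025, 0], "yaw": 0}, {"travel": [-0.001, 0.03, 0], "yaw": 0}, {"travel": [-0.001, 0.03, 0], "yaw": 0}, {"travel": [-0.001, 0.03, 0], "yaw": 0}]}}

```text
t: 5.47
tool_pos: [0.5008, -0.0849, 0.1236]
ee_rot: [-1.195, -2.901, -0.0]
wrist_force: [0.9, 0.6, -1.9]
gripper_width: 0.029
grip_force: 89.2
```

Emit:
{"api": "play_rows", "payload": {"motion": [{"travel": [-0.001, 0.028, 0], "yaw": 0}, {"travel": [0, 0.02, -0.005], "yaw": 0}, {"travel": [0, 0.01, -0.005], "yaw": 0}, {"travel": [0, 0, 0], "yaw": 0}, {"travel": [0, 0, 0], "yaw": 0}, {"travel": [0, 0, 0], "yaw": 0}]}}

```text
t: 5.97
tool_pos: [0.5013, -0.0301, 0.1152]
ee_rot: [-1.196, -2.904, 0.001]
wrist_force: [0.3, 0.2, -0.8]
gripper_width: 0.0288
grip_force: 89.2
```

Run:
```python
from h import *
st=manip.observe(); im=manip.grab_frame("wrist"); s=manip.grab_frame("side"); c=manip.grab_frame("scene")
for n,i in(("w4",im),("s4",s),("c4",c)): cv2.imwrite(f"pics/{n}.png",i)
print(st["t"],st["tool_pos"],st["wrist_force"],st["gripper_width"],st["ee_rot"])
f=lambda a:cv2.resize(a,(396,396),interpolation=cv2.INTER_CUBIC)
cv2.imwrite("pics/v4.png",np.hstack([f(c[150:270,250:370]),f(im[120:340,170:390])]))
```

```text
5.9667 [ 0.50130779 -0.0300503   0.11521762] [ 0.27853057  0.16373388 -0.79142673] 0.02876423971815545 [-1.19618716e+00 -2.90398234e+00  1.41457566e-03]
```

View pics/v4.png

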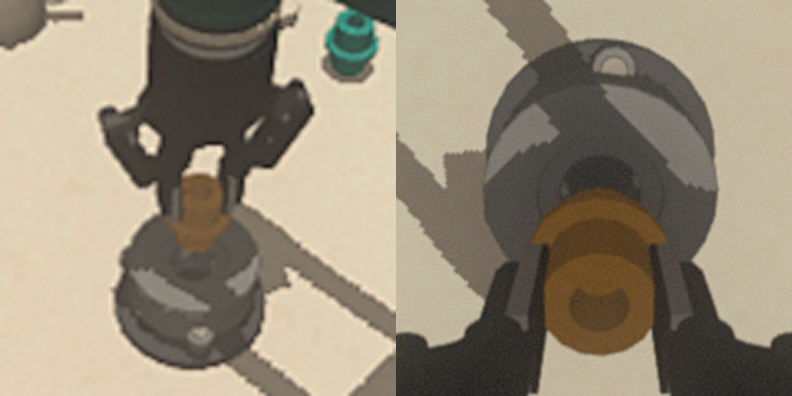

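The bushing is held upright in the fingers with its foot over the bore (crop (195,260) left, (600,180) right). I'll descend gently.

Emit:
{"api": "play_rows", "payload": {"motion": [{"travel": [0.0007, 0.0008, -0.006], "yaw": 0}, {"travel": [0, 0, -0.006], "yaw": 0}, {"travel": [0, 0, -0.006], "yaw": 0}, {"travel": [0, 0, -0.003], "yaw": 0}, {"travel": [0, 0, -0.002], "yaw": 0}, {"travel": [0, 0, 0], "yaw": 0}, {"travel": [0, 0, 0], "yaw": 0}]}}

```text
t: 6.7
tool_pos: [0.5022, -0.0284, 0.0927]
ee_rot: [-1.195, -2.905, -0.0]
wrist_force: [-0.1, 0.2, -1.0]
gripper_width: 0.0287
grip_force: 89.2
```

Emit:
{"api": "play_rows", "payload": {"motion": [{"travel": [0, 0, -0.001], "yaw": 0}, {"travel": [0, 0, -0.001], "yaw": 0}, {"travel": [0, 0, -0.001], "yaw": 0}, {"travel": [0, 0, -0.001], "yaw": 0}, {"travel": [0, 0, 0], "yaw": 0}, {"travel": [0, 0, 0], "yaw": 0}]}}

```text
t: 7.2
tool_pos: [0.5022, -0.0284, 0.0888]
ee_rot: [-1.195, -2.905, -0.0]
wrist_force: [0.5, -0.5, -1.2]
gripper_width: 0.029
grip_force: 89.2
```

Emit:
{"api": "play_rows", "payload": {"motion": [{"travel": [0, 0, -0.001], "yaw": 0}, {"travel": [0, 0, -0.001], "yaw": 0}, {"travel": [0, 0, -0.001], "yaw": 0}, {"travel": [0, 0, 0], "yaw": 0}, {"travel": [0, 0, 0], "yaw": 0}]}}

```text
t: 7.62
tool_pos: [0.5022, -0.0286, 0.0857]
ee_rot: [-1.196, -2.905, 0.001]
wrist_force: [0.3, -1.3, -1.7]
gripper_width: 0.0292
grip_force: 89.2
```

Emit:
{"api": "play_rows", "payload": {"motion": [{"travel": [0, 0, -0.001], "yaw": 0}, {"travel": [0, 0, -0.001], "yaw": 0}, {"travel": [0, 0, -0.001], "yaw": 0}, {"travel": [0, 0, 0], "yaw": 0}, {"travel": [0, 0, 0], "yaw": 0}]}}

```text
t: 8.03
tool_pos: [0.5021, -0.0286, 0.0826]
ee_rot: [-1.196, -2.905, 0.001]
wrist_force: [-1.2, -1.9, -1.7]
gripper_width: 0.029
grip_force: 89.2
```

Emit:
{"api": "play_rows", "payload": {"motion": [{"travel": [-0.0004, -0.0006, -0.001], "yaw": 0}, {"travel": [0, 0, -0.001], "yaw": 0}, {"travel": [0, 0, -0.001], "yaw": 0}, {"travel": [0, 0, 0], "yaw": 0}, {"travel": [0, 0, 0], "yaw": 0}]}}

```text
t: 8.45
tool_pos: [0.5018, -0.0292, 0.0799]
ee_rot: [1.196, 2.905, -0.001]
wrist_force: [-1.0, -1.6, 0.2]
gripper_width: 0.0287
grip_force: 89.2
```

Emit:
{"api": "play_rows", "payload": {"motion": [{"travel": [0, 0, -0.001], "yaw": 0}, {"travel": [0, 0, -0.001], "yaw": 0}, {"travel": [0, 0, -0.001], "yaw": 0}, {"travel": [0, 0, 0], "yaw": 0}, {"travel": [0, 0, 0], "yaw": 0}]}}

```text
t: 8.87
tool_pos: [0.5021, -0.0292, 0.0774]
ee_rot: [1.195, 2.904, 0.0]
wrist_force: [-2.5, -1.2, 5.2]
gripper_width: 0.0286
grip_force: 89.3
```

Emit:
{"api": "play_rows", "payload": {"motion": [{"travel": [-0.0006, -0.0003, -0.001], "yaw": 0}, {"travel": [0, 0, -0.001], "yaw": 0}, {"travel": [0, 0, 0], "yaw": 0}, {"travel": [0, 0, 0], "yaw": 0}]}}

```text
t: 9.2
tool_pos: [0.502, -0.0295, 0.076]
ee_rot: [1.195, 2.903, 0.001]
wrist_force: [-2.8, -1.3, 6.4]
gripper_width: 0.0288
grip_force: 89.5
```

Emit:
{"api": "play_rows", "payload": {"motion": [{"travel": [0, 0, -0.001], "yaw": 0}, {"travel": [0, 0, -0.001], "yaw": 0}, {"travel": [0, 0, 0], "yaw": 0}, {"travel": [0, 0, 0], "yaw": 0}]}}

```text
t: 9.53
tool_pos: [0.5022, -0.0295, 0.0747]
ee_rot: [1.194, 2.903, 0.001]
wrist_force: [-3.7, -1.0, 9.3]
gripper_width: 0.0292
grip_force: 89.9
```

Emit:
{"api": "play_rows", "payload": {"motion": [{"travel": [-0.001, -0.0003, -0.001], "yaw": 0}, {"travel": [0, 0, -0.001], "yaw": 0}, {"travel": [0, 0, 0], "yaw": 0}, {"travel": [0, 0, 0], "yaw": 0}]}}

```text
t: 9.87
tool_pos: [0.5022, -0.0296, 0.0735]
ee_rot: [1.194, 2.901, 0.003]
wrist_force: [-3.6, 0.7, 11.8]
gripper_width: 0.0288
grip_force: 90.1
```

Emit:
{"api": "play_rows", "payload": {"motion": [{"travel": [-0.0003, 0, -0.001], "yaw": 0}, {"travel": [0, 0, -0.001], "yaw": 0}, {"travel": [0, 0, 0], "yaw": 0}, {"travel": [0, 0, 0], "yaw": 0}]}}

```text
t: 10.2
tool_pos: [0.502, -0.0296, 0.0714]
ee_rot: [1.193, 2.9, 0.003]
wrist_force: [-1.5, -0.4, 7.6]
gripper_width: 0.0293
grip_force: 90.1
```

Emit:
{"api": "play_rows", "payload": {"motion": [{"travel": [-0.0003, 0, -0.001], "yaw": 0}, {"travel": [0, 0, -0.001], "yaw": 0}, {"travel": [0, 0, 0], "yaw": 0}, {"travel": [0, 0, 0], "yaw": 0}]}}

```text
t: 10.53
tool_pos: [0.5017, -0.0296, 0.0691]
ee_rot: [1.194, 2.901, 0.003]
wrist_force: [-1.7, -0.1, 8.5]
gripper_width: 0.0291
grip_force: 90.1
```

Emit:
{"api": "play_rows", "payload": {"motion": [{"travel": [0, 0, -0.001], "yaw": 0}, {"travel": [0, 0, -0.001], "yaw": 0}, {"travel": [0, 0, 0], "yaw": 0}, {"travel": [0, 0, 0], "yaw": 0}]}}

```text
t: 10.87
tool_pos: [0.5019, -0.0297, 0.0673]
ee_rot: [1.193, 2.9, 0.003]
wrist_force: [-1.4, -0.2, 9.7]
gripper_width: 0.0292
grip_force: 90.2
```

Emit:
{"api": "play_rows", "payload": {"motion": [{"travel": [0, 0, -0.001], "yaw": 0}, {"travel": [0, 0, -0.001], "yaw": 0}, {"travel": [0, 0, 0], "yaw": 0}, {"travel": [0, 0, 0], "yaw": 0}]}}

```text
t: 11.2
tool_pos: [0.5018, -0.0296, 0.0652]
ee_rot: [1.194, 2.9, 0.003]
wrist_force: [-1.6, -0.9, 10.2]
gripper_width: 0.0289
grip_force: 90.1
```

Emit:
{"api": "play_rows", "payload": {"motion": [{"travel": [-0.0003, 0, -0.001], "yaw": 0}, {"travel": [0, 0, -0.001], "yaw": 0}, {"travel": [0, 0, 0], "yaw": 0}, {"travel": [0, 0, 0], "yaw": 0}]}}

```text
t: 11.53
tool_pos: [0.5017, -0.0296, 0.0633]
ee_rot: [1.193, 2.9, 0.004]
wrist_force: [-2.1, -0.2, 10.0]
gripper_width: 0.029
grip_force: 90.1
```

Emit:
{"api": "play_rows", "payload": {"motion": [{"travel": [-0.0003, 0, -0.001], "yaw": 0}, {"travel": [0, 0, -0.001], "yaw": 0}, {"travel": [0, 0, 0], "yaw": 0}, {"travel": [0, 0, 0], "yaw": 0}]}}

```text
t: 11.87
tool_pos: [0.5017, -0.0297, 0.0618]
ee_rot: [1.193, 2.899, 0.004]
wrist_force: [-1.6, 0.1, 11.7]
gripper_width: 0.0289
grip_force: 90.4
```

Emit:
{"api": "play_rows", "payload": {"motion": [{"travel": [0, 0, -0.001], "yaw": 0}, {"travel": [0, 0, -0.001], "yaw": 0}, {"travel": [0, 0, 0], "yaw": 0}, {"travel": [0, 0, 0], "yaw": 0}]}}

```text
t: 12.2
tool_pos: [0.5018, -0.0297, 0.0606]
ee_rot: [1.193, 2.899, 0.004]
wrist_force: [-2.2, -0.1, 14.6]
gripper_width: 0.0288
grip_force: 90.7
```

Emit:
{"api": "play_rows", "payload": {"motion": [{"travel": [0, 0, -0.001], "yaw": 0}, {"travel": [0, 0, -0.001], "yaw": 0}, {"travel": [0, 0, 0], "yaw": 0}, {"travel": [0, 0, 0], "yaw": 0}]}}

```text
t: 12.53
tool_pos: [0.5018, -0.0297, 0.0593]
ee_rot: [1.193, 2.899, 0.004]
wrist_force: [-3.8, 1.2, 17.3]
gripper_width: 0.0289
grip_force: 91.1
```

Emit:
{"api": "play_rows", "payload": {"motion": [{"travel": [0, 0, -0.001], "yaw": 0}, {"travel": [0, 0, -0.0005], "yaw": 0}, {"travel": [0, 0, 0], "yaw": 0}, {"travel": [0, 0, 0], "yaw": 0}, {"travel": [0, 0, 0], "yaw": 0}]}}

```text
t: 12.95
tool_pos: [0.5018, -0.0297, 0.0583]
ee_rot: [1.193, 2.899, 0.004]
wrist_force: [-5.5, 1.0, 19.9]
gripper_width: 0.0292
grip_force: 91.3
```

The slope is a steady 2.4–2.6 N/mm and the height matches the shoulder being home. I'll unload most of the force, then release.

Emit:
{"api": "play_rows", "payload": {"motion": [{"travel": [0.0005, 0, 0.001], "yaw": 0}, {"travel": [0.0005, 0, 0.001], "yaw": 0}, {"travel": [0.0005, 0, 0.001], "yaw": 0}, {"travel": [0, 0, 0.001], "yaw": 0}, {"travel": [0, 0, 0.001], "yaw": 0}, {"travel": [0, 0, 0.001], "yaw": 0}, {"travel": [0, 0, 0.001], "yaw": 0}, {"travel": [0, 0, 0.001], "yaw": 0}, {"travel": [0, 0, 0], "yaw": 0}, {"travel": [0, 0, 0], "yaw": 0}]}}

```text
t: 13.78
tool_pos: [0.5018, -0.0297, 0.0631]
ee_rot: [1.194, 2.902, 0.002]
wrist_force: [-2.8, 0.1, 8.0]
gripper_width: 0.0289
grip_force: 90.1
```

Emit:
{"api": "play_rows", "payload": {"motion": [{"travel": [0, 0, 0.001], "yaw": 0}, {"travel": [0, 0, 0.001], "yaw": 0}, {"travel": [0, 0, 0.001], "yaw": 0}, {"travel": [0, 0, 0], "yaw": 0}, {"travel": [0, 0, 0], "yaw": 0}]}}

```text
t: 14.2
tool_pos: [0.5017, -0.0296, 0.0649]
ee_rot: [1.194, 2.903, 0.002]
wrist_force: [1.9, 0.4, 3.1]
gripper_width: 0.0289
grip_force: 89.5
```

Emit:
{"api": "play_rows", "payload": {"motion": [{"travel": [0, 0, 0], "yaw": 0}, {"travel": [0, 0, 0], "yaw": 0}, {"travel": [0, 0, 0], "yaw": 0}, {"travel": [0, 0, 0], "yaw": 0}, {"travel": [0, 0, 0], "yaw": 0}, {"travel": [0, 0, 0], "yaw": 0}, {"travel": [0, 0, 0], "yaw": 0}, {"travel": [0, 0, 0], "yaw": 0}], "gripper": -1}}

```text
t: 14.87
tool_pos: [0.5005, -0.0296, 0.0643]
ee_rot: [-1.195, -2.905, -0.0]
wrist_force: [1.2, 0.1, 0.6]
gripper_width: 0.0854
grip_force: 0.0
```

Emit:
{"api": "play_rows", "payload": {"motion": [{"travel": [0, 0, 0.005], "yaw": 0}, {"travel": [0, 0, 0.01], "yaw": 0}, {"travel": [0, 0, 0.02], "yaw": 0}, {"travel": [0, 0, 0.03], "yaw": 0}, {"travel": [0, 0, 0.03], "yaw": 0}, {"travel": [0, 0, 0.03], "yaw": 0}, {"travel": [0, 0, 0.02], "yaw": 0}, {"travel": [0, 0, 0], "yaw": 0}, {"travel": [0, 0, 0], "yaw": 0}, {"travel": [0, 0, 0], "yaw": 0}]}}

```text
t: 15.7
tool_pos: [0.5001, -0.0296, 0.2088]
ee_rot: [-1.195, -2.904, 0.0]
wrist_force: [0.3, -0.7, -0.8]
gripper_width: 0.0849
grip_force: 0.0
```

Run:
```python
from h import *
st=manip.observe(); im=manip.grab_frame("wrist"); s=manip.grab_frame("side"); k=cal("wrist",st)
print(st["t"],st["tool_pos"],st["wrist_force"])
for z in(.062,.084): print(z,proj(k,(.502,-.0295,z)), k[0]/((k[3]@np.array([.502,-.0295,z])+k[4])[2]))
f=lambda a:cv2.resize(a,(396,396),interpolation=cv2.INTER_CUBIC)
cv2.imwrite("pics/v5.png",np.hstack([f(s[200:320,190:310]),f(im[120:260,210:350])]))
```

```text
15.7 [ 0.5001418  -0.02961327  0.20876552] [ 0.30768204 -0.72470566 -0.75668949]
0.062 (np.float64(283.7430307443809), np.float64(193.60112200961817)) 1013.6575542983509
0.084 (np.float64(283.8545850670066), np.float64(200.37584455941163)) 1088.8539958627487
```

View pics/v5.png

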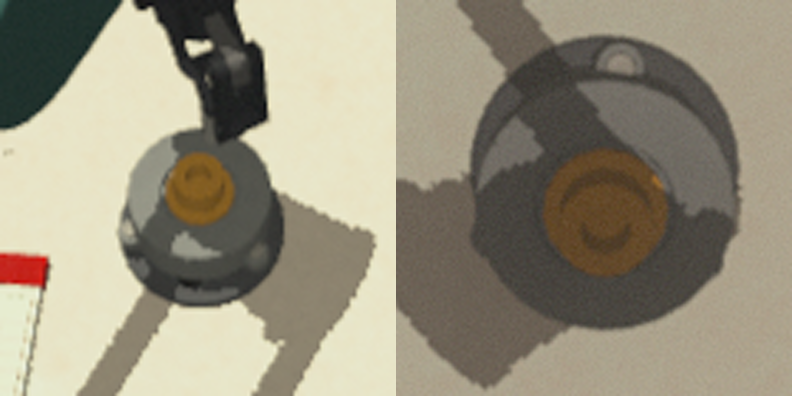

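The shoulder sits flush in the counterbore (wrist crop (605,212), side crop (200,188)) with only the hub standing out, and the arm is clear. I'll hand it in.

```bash
python3 -c "
from workcell import manip; print(manip.finish_job())"
```

```text
the job is handed in; nothing more can be done
None
```

The shouldered bushing is pressed home in the housing and released: the highest wrist force read was about 20 N, the final pictures show the shoulder flush with only the hub standing out, and the job was handed in at about 16 s of the 51 s allowed, with no verdict returned.

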